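# Tilt a board carrier out of its half-covered bin and clamp it

### The arm

A 7-joint arm with a two-finger parallel gripper is mounted at the origin on the work surface. World frame = base frame: x ahead of the robot, y to its left, z up, the work surface at z = 0. Lengths are in m, angles in rad, forces in N, time in s.
With the tool pointing down it reaches from about 0.425 to 0.925 m from the base axis. Payload 6.8 kg.
Tool frame: the origin (TCP) lies on the mounting face of the last link; the fingertips stand 173 mm ahead of it and the grasp point (between the pads) lies 155 mm ahead of it; z points along the fingers, y is the line along which they close (so a half turn about z gives the same grasp; the last joint's range is limited). The gripper opens to 85 mm and grips with 20 to 120 N. Pads are 22 mm wide; open, the fingers measure 114 mm over their backs; the gripper's body (76 mm by 85 mm) begins 54 mm behind the grasp point. The pads swing forward as they close: fully open they stand 13 mm farther back than shut.
Start: joints at [1.066, 0.477, 0.022, 1.555, -0.011, 1.109, -0.083], TCP at [0.261, -0.623, 0.405] pointing down, gripper open.
Joint ranges: [-2.96, 2.96], [-0.34, 2.1], [-1.41, 1.46], [0.24, 2.44], [-1.37, 4.51], [0.17, 1.92], [-2.96, 2.96]. Speed limits (rad/s): [2.39, 2.39, 3.14, 3.14, 3.14, 3.14, 3.14].

### API

Orientations are given as a unit quaternion [w, x, y, z].
In Python, from plant import telemetry, eyes, bot gives the robot as it stands.
- The arm moves only by the tool arm_command, never from a script. Its argument "steps" is a list of rows, each a list of 3 entries, a list of its own where there are three numbers: the shift along the tool's x, y, z in cm, then the turn, a rotation vector about the tool's x, y, z in degrees, then the opening in per cent of the stroke, from 0 (shut) to 100 (fully open). In form: [[[tx, ty, tz], [ax, ay, az], grip], ...]. A call has 1 to 12 rows; each row is the pose to reach, as a shift and turn from the pose commanded when the call began, along the tool's axes at that moment; what a row does not reach only later rows make up. A row lasts 1/8 s, in which the tool goes at most 62.5 mm and 10.7 degrees, less where a joint would pass 70% of its speed; a pose out of reach is approached as far as the arm can. A call with a gripper value outside its range is refused whole. The fingers move at their own pace and stop on an object; "newtons" is the grip in N (left out, the last holds). Time passes only in rows, so rows that repeat a pose let the fingers close. It gives the time, the measured TCP pose, the force, the opening and the grip force at its end, in the units of the state.
- telemetry.sense(): the state, without advancing time (a new reading comes with each control period).
- eyes.snapshot(name): name is "scene" or "top" or "wrist"; returns a dict with "frame" (384x512x3 uint8, blue, green, red), "intrinsics" (3x3 intrinsics, pixels), "rvec" (rotation vector, rad) and "tvec" (3), from world to camera coordinates, as OpenCV has them; the wrist camera has in their place "mount" (4x4, takes a point from camera to tool coordinates, whose origin is the TCP and whose axes are the flange's). Camera axes: x right, y down, z forward; pixel columns grow to the right and rows downward; lengths in m; the calibration is good to about 2 mm. A picture is of the moment at which its call begins: read the wrist's pose just before it. There is no depth.
- bot.close_job(): hands the job in; it is judged then, once.
The state is a dict: "clock": time; "joint_positions": joint angles; "joint_vel": joint speeds; "tau": joint torques, N m; "eef_pos": TCP position; "eef_rot": TCP orientation; "ft_force": force on the tool from outside, world axes, zero at the start; "ft_torque": the same for the moment, N m; "grip_width": opening from 0.0 (shut) to 1.0 (fully open); "gripper_force": force on a finger pad.
Only numpy, scipy, OpenCV 4.12 (cv2) and the standard library are available. Lean on these libraries where they do the work, as an engineer would, in place of code of your own. Each camera call takes 0.05 s, during which the arm holds its last target. There are 200 camera calls.

### The job

Take the board carrier out of the half-covered bin: lift its fin end first so that it tilts and slides out from under the cover, without dragging, lifting or tipping the bin. Set it down gently, flat between the rails of the clamping fixture with its fin at the end-stop end, then slide the jaw up so that the carrier is held snugly between jaw and stop, and let go. Leave the other things on the bench alone.

Things in the scene. Friction and masses are not known exactly. Their poses are not given: they have to be found in the camera images.
- bin: Grey plastic bin, loose, about 0.9 kg. Outside 148 (its x) x 98 (y) x 70 mm high; inside 140 x 90 x 66 mm deep, walls and floor 4 mm. Origin: centre of its underside, z up. The carrier lies flat on its floor, finless end under the cover, so it cannot come straight up: tilt it fin end up by 30 to 40 degrees and draw it out towards the bin's +x and up.
- bin_cover (a point): Middle of the lower edge of the bin's cover, at bin x = -40 mm, 66 mm above the bench; axes as the bin's. The fixed cover, 4 mm thick with its top flush with the rim, roofs the inside from here to the -x wall (30 mm); from here to the +x wall (110 mm) the bin is open.
- carrier: Board carrier, about 0.25 kg: aluminium plate 120 (its x) x 70 (y) x 6 mm, a dark green circuit board on it (chips to 9.5 mm above the underside). Origin: centre of the underside, z up. A black upright grip fin, 24 (x) x 14 (y) mm, its top 56 mm above the underside, is centred at x = +46 mm. At the start its x axis is within a few degrees of the bin's.
- carrier_fin (a point): Point to grip on the carrier's fin, on its centre line, 44 mm above the carrier's underside (12 mm below the fin's top); axes as the carrier's. Pinch the 14 mm thickness, across the carrier's y.
- fixture: Clamping fixture screwed to the bench. Origin: centre of its underside, z up. Steel base 230 (its x) x 110 (y) x 12 mm; on it two rails along x, 8 mm high, inner faces at y = -39 and +39 mm, from x = -60 to +95 mm; a stop block 14 mm high with its face at x = +95 mm; towards -x the sliding jaw.
- fixture_seat (a point): Point on the fixture's base (fixture x = +35, y = 0, z = 12 mm) where the carrier's origin lies when clamped, its +x (fin) end against the stop; axes as the fixture's. Between the rails the carrier has 4 mm of play either way in y.
- jaw (a joint): Slide of the fixture's jaw in m along the fixture's +x (towards the stop): 0 fully open, at most 0.055. Its face lies at fixture x = -70 mm + this value, so it meets a carrier that touches the stop at 0.045. It drags with about 2 N and stays where it is left.
- jaw_post (a point): Top centre of the jaw's black post, 72.5 mm above the bench, moves with the jaw; axes as the fixture's. The post, 14 (x) x 30 (y) x 40 mm high, stands on the middle of the jaw's steel block, 20 (x) x 60 (y) x 20 mm. Pinch the post or push its -x side.
- jar: Bystander: jar with white lid, 56 mm across, 75 mm high. Origin: centre of its underside.
- spool: Bystander: grey spool standing on end, 60 mm across, 44 mm high. Origin: centre of its underside.
- screwdriver: Bystander: screwdriver 180 mm long, lying along its x.
- partbox: Bystander: small cardboard box 110 x 70 x 35 mm. Origin: centre of its underside.
Things that resemble listed ones, but are neither listed nor needed, are in the scene too. What is shaped like the bin but turquoise is not meant.

How it is judged:
On the way, in this order (a step that is already met when the one before it is completed fails the run):
1. the carrier has been lifted right out of the bin (height (world z) of carrier above 0.095 m), for 0.1 s.
2. the carrier lies flat between the fixture's rails, fin at the stop end (y of carrier in the frame of fixture between -0.006 and 0.006 m and z of carrier in the frame of fixture between 0.0095 and 0.0155 m and angle between carrier's own z axis and vertical below 0.06 rad and x of carrier_fin in the frame of fixture above 0.055 m and angle between the x axis of carrier and the x axis of fixture, either way round below 0.12 rad), for 0.1 s.
At the end, for the whole second after the job is handed in: Carrier released and at rest, flat (0.06 rad) on the base between the rails (y within 6 mm, yaw 0.12 rad), fin at the stop end and that end within 3.5 mm of the stop; jaw slide 0.0415 to 0.049 m; bin upright, within 40 mm of its place (all of step 2 and x of carrier in the frame of fixture between 0.0315 and 0.0385 m and value of joint jaw between 0.0415 and 0.049 m and linear speed of carrier below 0.02 m/s and distance of bin from where it was at the start of the episode below 0.04 m and angle between bin's own z axis and vertical below 0.1 rad); the robot touches nothing.
It fails at once if the bin is dragged more than 40 mm, lifted more than 20 mm or tipped (height (world z) of bin above 0.02 m or distance of bin from where it was at the start of the episode above 0.04 m or angle between bin's own z axis and vertical above 0.2 rad).
It fails at once if the carrier is dropped (let go over 13 mm above the fixture's base) (height (world z) of carrier above 0.025 m and contact force between carrier and anything else below 0.01 N).
It fails at once if a bystander is moved more than 30 mm (distance of any of jar, spool, screwdriver, partbox from where it was at the start of the episode above 0.03 m).
It also fails if it takes over 54 s, if anything falls off the work surface, if the arm or the gripper's body presses on something with over 40 N, if the wrist force passes 120 N, or if a joint passes its speed limit or range.

## Working session

There is one attempt and no reset: what is moved stays moved. The work goes in short steps, Python scripts to look and compute and a tool call to move; the robot and the scene stay as the last step left them, time stands still between calls to the robot, and variables do not carry over. Pictures are saved under pics/ and viewed, at most 10 in all, crops included, and the job is handed in when it is done.

Besides the shell and the picture viewer there is one more tool, called after "Request:" by a JSON object that holds its "method" and its "body", one argument or row to a line. arm_command: Moves the arm, as the interface text tells. Its arguments: {"type":"object","properties":{"steps":{"type":"array","items":{"type":"array"}},"newtons":{"type":"number"}},"required":["steps"]}

```bash
mkdir -p pics; python3 - <<'E'
from plant import telemetry, eyes, bot
import cv2, numpy as np, pickle
s=telemetry.sense();print({k:np.round(v,3) for k,v in s.items()})
d={}
for n in("top","scene"):
    d[n]=eyes.snapshot(n);cv2.imwrite(f"pics/{n}0.png",cv2.resize(d[n]["frame"],(800,600),interpolation=cv2.INTER_CUBIC))
    print(n,d[n]["intrinsics"].tolist(),d[n]["rvec"],d[n]["tvec"])
pickle.dump(d,open("cams.pkl","wb"))
w=eyes.snapshot("wrist");print(w["mount"],w["intrinsics"])
E
```

```text
{'clock': np.float64(0.0), 'joint_positions': array([ 1.066,  0.478,  0.022,  1.556, -0.011,  1.109, -0.083]), 'joint_vel': array([ 0.   , -0.   ,  0.001,  0.   ,  0.001,  0.   ,  0.   ]), 'tau': array([ 1.0000e-03, -5.9646e+01,  1.6090e+00, -2.8120e+01,  1.3000e-02,
        9.0000e-03,  0.0000e+00]), 'eef_pos': array([ 0.261, -0.622,  0.404]), 'eef_rot': array([-0.001,  0.98 ,  0.197, -0.   ]), 'ft_force': array([-0.507, -0.637,  0.143]), 'ft_torque': array([ 0.01 ,  0.04 , -0.011]), 'gripper_force': np.float64(0.0), 'grip_width': np.float64(0.996)}
top [[493.6418929830131, 0.0, 248.4279174768694], [0.0, 493.6418929830131, 186.6235251389916], [0.0, 0.0, 1.0]] [ 1.99747368 -2.20944335  0.24147253] [0.03329247 0.61075329 1.4074733 ]
scene [[354.68907545625245, 0.0, 252.2487636940205], [0.0, 354.68907545625245, 189.31419617356445], [0.0, 0.0, 1.0]] [ 1.00509067  2.66406675 -0.79218807] [ 0.4608726  -0.27536875  1.43675755]
[[-2.35219665e-03 -9.59602786e-01 -2.81348469e-01  7.08040201e-02]
 [ 9.99997108e-01 -2.11590837e-03 -1.14362904e-03 -2.03679710e-04]
 [ 5.02122034e-04 -2.81350345e-01  9.59604987e-01  2.97977786e-02]
 [ 0.00000000e+00  0.00000000e+00  0.00000000e+00  1.00000000e+00]] [[268.96010354   0.         254.74292957]
 [  0.         268.96010354 187.63903196]
 [  0.           0.           1.        ]]
```

View pics/top0.png

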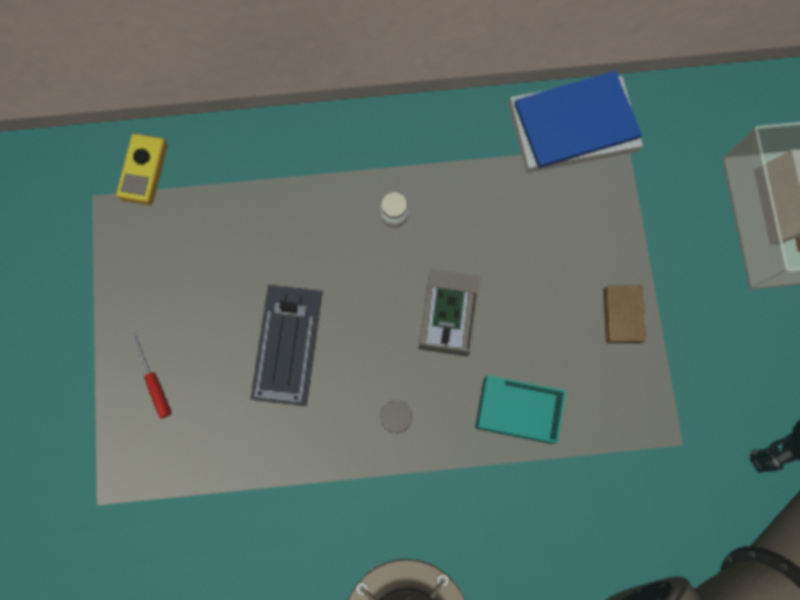

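View pics/scene0.png

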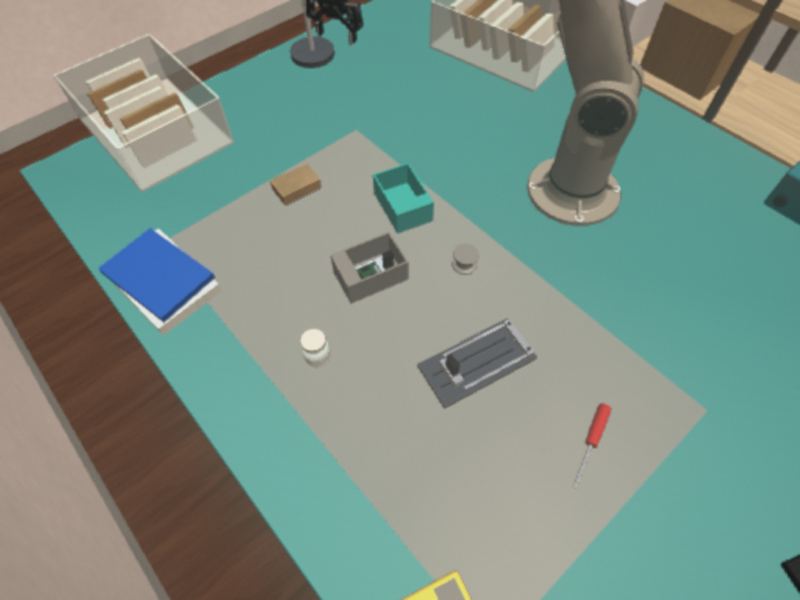

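The top view shows the bin (about 448,313 in the 800x600 picture) with its cover on the far side and the fin near the robot. The fixture (287,345) has its jaw far away and its stop near. I'll enlarge that area to read the corners.

```bash
python3 - <<'E'
import cv2,pickle
d=pickle.load(open("cams.pkl","rb"))
f=d["top"]["frame"][160:270,154:314]
cv2.imwrite("pics/crop1.png",cv2.resize(f,None,fx=5,fy=5,interpolation=cv2.INTER_CUBIC))
E
```

```text
(no output)
```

View pics/crop1.png

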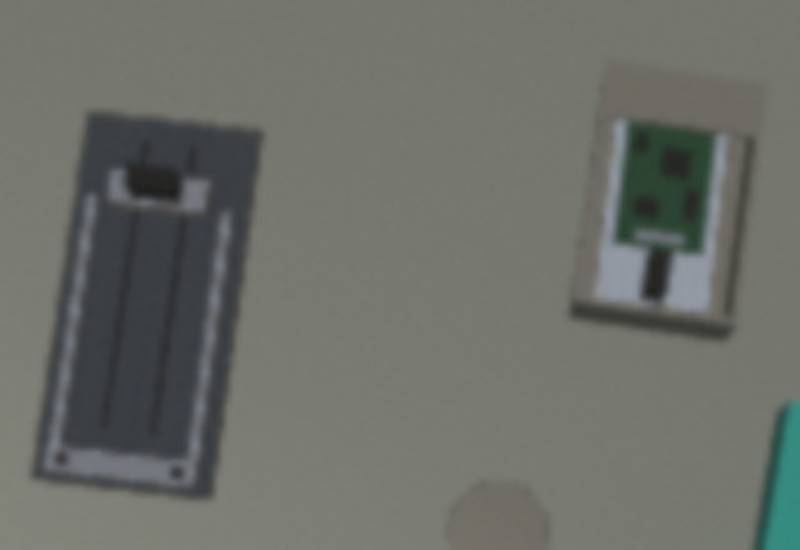

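Pixels in the crop: bin rim corners (607,62), (767,85), (731,322), (573,302); fixture base corners (88,112), (262,130), (212,497), (34,478); fin at about (656,276); carrier edges (614,122)-(594,296) and (725,132)-(712,308).

```bash
cat > h.py <<'E'
import cv2,pickle,numpy as np
from scipy.spatial.transform import Rotation as R
def ray(K,Rm,t,px,z):
    d=Rm.T@np.linalg.inv(K)@[px[0],px[1],1]; c=-Rm.T@t
    return c+d*(z-c[2])/d[2]
def top(px,z):
    s=pickle.load(open("cams.pkl","rb"))["top"]
    return ray(s["intrinsics"],cv2.Rodrigues(s["rvec"])[0],s["tvec"],px,z)
def crop(px,z): return top(((px[0]+.5)/5-.5+154,(px[1]+.5)/5-.5+160),z)
def fit(obj,w):
    obj=np.array(obj,float);w=np.array(w)[:,:2]
    a=obj-obj.mean(0);b=w-w.mean(0)
    th=np.arctan2((a[:,0]*b[:,1]-a[:,1]*b[:,0]).sum(),(a*b).sum())
    M=np.array([[np.cos(th),-np.sin(th)],[np.sin(th),np.cos(th)]])
    t=w.mean(0)-M@obj.mean(0); return t,th,np.linalg.norm(obj@M.T+t-w,axis=1)
E
python3 - <<'E'
from h import *
np.set_printoptions(precision=4,suppress=True)
b=[crop(p,.07) for p in[(607,62),(767,85),(731,322),(573,302)]]
print(fit([(-74,-49),(-74,49),(74,49),(74,-49)]/np.array(1000.),b))
print(fit([(-74,49),(-74,-49),(74,-49),(74,49)]/np.array(1000.),b))
f=[crop(p,.012) for p in[(88,112),(262,130),(212,497),(34,478)]]
print(fit([(-115,-55),(-115,55),(115,55),(115,-55)]/np.array(1000.),f))
print("fin",crop((656,276),.05), crop((657,285),.06),"edges",*[crop(p,.01) for p in[(614,122),(594,296),(725,132),(712,308)]])
print("post",crop((153,182),.06))
for n,p,z in[("jar",(394,204),.075),("spool",(396,416),.044)]: print(n,top((p[0]*.64,p[1]*.64),z))
s=pickle.load(open("cams.pkl","rb"))["top"]; print(-cv2.Rodrigues(s["rvec"])[0].T@s["tvec"])
E
```

```text
(array([ 0.5648, -0.1403]), np.float64(2.8879941459090577), array([0.0015, 0.0006, 0.0035, 0.0019]))
(array([ 0.5648, -0.1403]), np.float64(2.865701872114112), array([0.0986, 0.0962, 0.0968, 0.0945]))
(array([0.5401, 0.1791]), np.float64(2.931364640440215), array([0.0013, 0.0008, 0.0016, 0.0011]))
fin [ 0.5183 -0.1281  0.05  ] [ 0.5113 -0.1272  0.06  ] edges [ 0.6237 -0.1168  0.01  ] [ 0.5162 -0.0923  0.01  ] [ 0.6104 -0.1847  0.01  ] [ 0.5015 -0.1633  0.01  ]
post [0.6037 0.1659 0.06  ]
jar [ 0.7831 -0.057   0.075 ]
spool [ 0.3768 -0.0194  0.044 ]
[ 0.2859 -0.0036  1.5078]
```

```bash
cat >> h.py <<'E'
def tool(yawx,tilt=0):  # yawx: world angle of tool x axis (deg); tilt: fin end up (deg)
    return R.from_euler('z',yawx,degrees=True)*R.from_euler('x',180,degrees=True)*R.from_euler('y',-tilt,degrees=True)
def tcp(g,yawx,tilt=0): return np.array(g)-tool(yawx,tilt).apply([0,0,.155])
def state():
    from plant import telemetry
    s=telemetry.sense();q=s["eef_rot"];return s,np.array(s["eef_pos"]),R.from_quat([q[1],q[2],q[3],q[0]])
def rel(g,yawx,tilt=0,base=None):  # grasp point -> shift cm, turn deg
    p0,r0=base if base else state()[1:]
    return np.round(r0.inv().apply(tcp(g,yawx,tilt)-p0)*100,2),np.round((r0.inv()*tool(yawx,tilt)).as_rotvec(degrees=True),2)
def wrist(name,scale=1):
    from plant import eyes
    s,p,r=state();w=eyes.snapshot("wrist");w["p"],w["r"]=p,r;pickle.dump(w,open("w.pkl","wb"))
    cv2.imwrite("pics/"+name,cv2.resize(w["frame"],(800,600),interpolation=cv2.INTER_CUBIC));print(s["clock"],p)
def wpx(px,z):  # px in the 800x600 view
    w=pickle.load(open("w.pkl","rb"));M=w["mount"];r=w["r"].as_matrix()
    C=r@M[:3,:3];c=w["p"]+r@M[:3,3]
    return ray(w["intrinsics"],C.T,-C.T@c,((px[0]+.5)*.64-.5,(px[1]+.5)*.64-.5),z)
E
python3 - <<'E'
from h import *
print(rel((.515,-.128,.20),-14.5))
E
```

```text
(array([ 42.55, -35.77,   4.94]), array([-7.000e-02,  3.000e-02,  3.724e+01]))
```

Request:
{"method": "arm_command", "body": {
  "steps": [
    [[4, -3.3, 0], [0, 0, 3.5], 40],
    [[8, -6.7, 0], [0, 0, 7], 40],
    [[12, -10, 0], [0, 0, 10.5], 40],
    [[16, -13.5, 0], [0, 0, 14], 40],
    [[20, -17, 1], [0, 0, 18], 40],
    [[24, -20, 1.5], [0, 0, 21], 40],
    [[28, -23.5, 2], [0, 0, 25], 40],
    [[32, -27, 3], [0, 0, 28], 40],
    [[36, -30, 4], [0, 0, 32], 40],
    [[39.5, -33, 4.5], [0, 0, 35], 40],
    [[42.5, -35.8, 4.9], [0, 0, 37.2], 40],
    [[42.5, -35.8, 4.9], [0, 0, 37.2], 40]
  ]
}}

```text
clock: 1.65
eef_pos: [0.5156, -0.1244, 0.3553]
eef_rot: [-0.001, 0.992, -0.123, -0.0]
ft_force: [-0.2, -1.0, 0.8]
grip_width: 0.399
gripper_force: 0.0
```

```bash
python3 -c "
from h import *
wrist('w1.png'); s=state()[0]; print(s['joint_positions'],s['grip_width'])"
```

```text
1.65 [ 0.51559803 -0.12440761  0.35528546]
[ 0.22173438  0.30109827 -0.11761014  1.94486928  0.04409358  0.89877447
 -1.73785565] 0.4028139883312142
```

View pics/w1.png

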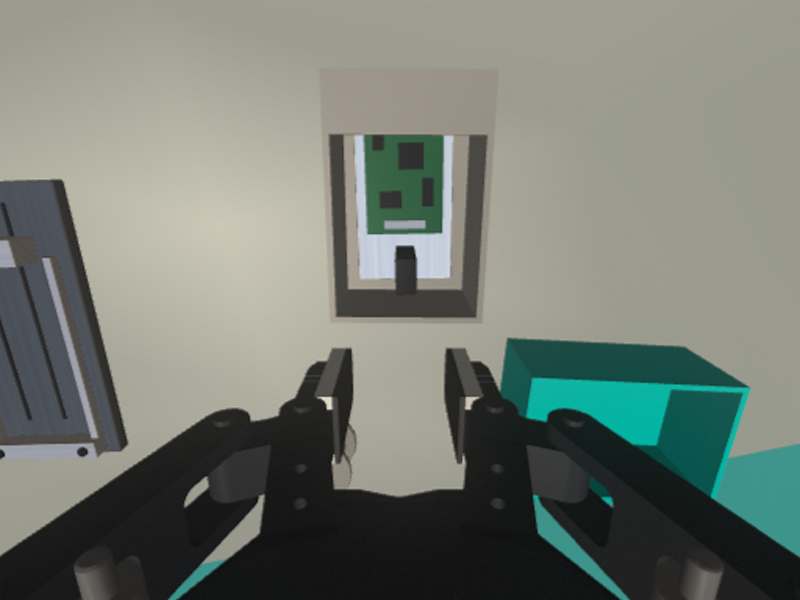

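The fin's top face spans (396-417, 258-294), with its centre at about (406.5,276). The plate edges run (357,137)-(360,278) on the left and (452,137)-(450,278) on the right. Bin rim corners are (320,69), (498,69), (331,322) and (482,322).

```bash
python3 - <<'E'
from h import *
np.set_printoptions(precision=4,suppress=True)
b=[wpx(p,.07) for p in[(320,69),(498,69),(482,322),(331,322)]]
print(fit([(-74,-49),(-74,49),(74,49),(74,-49)]/np.array(1000.),b))
for p in[(406.5,258),(406.5,276),(406.5,294)]: print(wpx(p,.06))
e=[wpx(p,.01) for p in[(354,137),(360,278),(453,137),(450,278)]];print(e)
for i in(0,2): d=e[i]-e[i+1];print(np.degrees(np.arctan2(d[1],d[0])))
fin=wpx((406.5,276),.06); print(rel((fin[0],fin[1],.048),-14.5),rel((fin[0],fin[1],.12),-14.5))
E
```

```text
(array([ 0.5629, -0.1417]), np.float64(2.890410995601114), array([0.0006, 0.0003, 0.0006, 0.0002]))
[ 0.5304 -0.1331  0.06  ]
[ 0.5188 -0.1302  0.06  ]
[ 0.507  -0.1273  0.06  ]
[array([ 0.6136, -0.1165,  0.01  ]), array([ 0.5138, -0.0928,  0.01  ]), array([ 0.5964, -0.1841,  0.01  ]), array([ 0.4967, -0.1603,  0.01  ])]
-13.351788025387934
-13.437454168060718
(array([ 0.49,  0.25, 15.23]), array([-0.01,  0.04,  0.24])) (array([0.48, 0.25, 8.03]), array([-0.01,  0.04,  0.24]))
```

Request:
{"method": "arm_command", "body": {
  "steps": [
    [[0.5, 0.25, 4], [0, 0, -0.8], 38],
    [[0.5, 0.25, 7.5], [0, 0, -0.8], 38],
    [[0.5, 0.25, 10], [0, 0, -0.8], 38],
    [[0.5, 0.25, 12], [0, 0, -0.8], 38],
    [[0.5, 0.25, 13.7], [0, 0, -0.8], 38],
    [[0.5, 0.25, 15.2], [0, 0, -0.8], 38],
    [[0.5, 0.25, 15.2], [0, 0, -0.8], 38],
    [[0.5, 0.25, 15.2], [0, 0, -0.8], 10],
    [[0.5, 0.25, 15.2], [0, 0, -0.8], 5],
    [[0.5, 0.25, 15.2], [0, 0, -0.8], 5],
    [[0.5, 0.25, 15.2], [0, 0, -0.8], 5]
  ],
  "newtons": 70
}}

```text
clock: 3.08
eef_pos: [0.5191, -0.1317, 0.2044]
eef_rot: [-0.0, 0.993, -0.119, 0.001]
ft_force: [-0.1, 1.3, 6.5]
grip_width: 0.154
gripper_force: 69.0
```

```bash
python3 - <<'E'
from h import *
s,p,r=state();print(s['clock'],p,r.as_euler('zyx',degrees=True),s['grip_width'],s['gripper_force'],s['ft_force'])
g=p+r.apply([0,0,.155]);print('grasp',g)
x=r.as_matrix()[:,0]; y=np.degrees(np.arctan2(x[1],x[0]));print('yaw',y)
# path: tail at carrier x=-60 from origin; grasp at (46,44) in carrier
def rows(wp,last):
    for tx,tz,th in wp:
        c,q=np.cos(np.radians(th)),np.sin(np.radians(th))
        u=-(106*c-44*q-106+tx)/1000; v=(106*q+44*c-44+tz)/1000   # u along tool x, shift from the start
        print(*rel(g+np.array([u*x[0],u*x[1],v]),y,th,(p,r)),(tx,tz,th))
rows([(0,2,0),(1,3,3),(2,4,8),(3,5,13),(5,6,18),(7,8,23),(9,10,28),(12,13,32),(16,16,35),(24,18,36),(32,20,36),(38,24,36),(42,40,36),(42,70,36),(42,110,36),(42,140,36)],0)
E
```

```text
3.075 [ 0.51910952 -0.13171405  0.20436321] [1.36534708e+01 7.34624581e-02 1.79993036e+02] 0.15404194529933535 69.01663541793823 [-0.13762912  1.3325382   6.5062246 ]
grasp [ 0.51930826 -0.13173289  0.04936334]
yaw -13.653473078868176
[ 0.02 -0.   -0.2 ] [-0.01 -0.07  0.  ] (0, 2, 0)
[ 0.98 -0.   -0.83] [-0.01 -3.07  0.  ] (1, 3, 3)
[ 2.69 -0.   -1.68] [-0.01 -8.07  0.  ] (2, 4, 8)
[ 4.47 -0.   -2.37] [-1.000e-02 -1.307e+01  0.000e+00] (3, 5, 13)
[ 6.19 -0.   -2.89] [-1.000e-02 -1.807e+01  0.000e+00] (5, 6, 18)
[ 7.94 -0.   -3.35] [-1.000e-02 -2.307e+01  0.000e+00] (7, 8, 23)
[ 9.71 -0.   -3.63] [-1.000e-02 -2.807e+01  0.000e+00] (9, 10, 28)
[10.98 -0.   -3.88] [-1.000e-02 -3.207e+01  0.000e+00] (12, 13, 32)
[11.76 -0.   -4.07] [-1.000e-02 -3.507e+01  0.000e+00] (16, 16, 35)
[11.35 -0.   -4.22] [-1.000e-02 -3.607e+01  0.000e+00] (24, 18, 36)
[10.55 -0.   -4.42] [-1.000e-02 -3.607e+01  0.000e+00] (32, 20, 36)
[ 9.95 -0.   -4.82] [-1.000e-02 -3.607e+01  0.000e+00] (38, 24, 36)
[ 9.55 -0.   -6.42] [-1.000e-02 -3.607e+01  0.000e+00] (42, 40, 36)
[ 9.55 -0.   -9.42] [-1.000e-02 -3.607e+01  0.000e+00] (42, 70, 36)
[ 9.560e+00 -1.000e-02 -1.342e+01] [-1.000e-02 -3.607e+01  0.000e+00] (42, 110, 36)
[ 9.560e+00 -1.000e-02 -1.642e+01] [-1.000e-02 -3.607e+01  0.000e+00] (42, 140, 36)
```

Request:
{"method": "arm_command", "body": {
  "steps": [
    [[0, 0, -0.2], [0, 0, 0], 5],
    [[0.5, 0, -0.6], [0, -1.5, 0], 5],
    [[1, 0, -0.9], [0, -3, 0], 5],
    [[1.8, 0, -1.35], [0, -5.5, 0], 5],
    [[2.7, 0, -1.75], [0, -8, 0], 5],
    [[4.5, 0, -2.45], [0, -13, 0], 5],
    [[6.2, 0, -2.95], [0, -18, 0], 5],
    [[7.9, 0, -3.4], [0, -23, 0], 5],
    [[9.7, 0, -3.7], [0, -28, 0], 5],
    [[11, 0, -3.95], [0, -32, 0], 5],
    [[11.8, 0, -4.15], [0, -35, 0], 5],
    [[11.8, 0, -4.15], [0, -35, 0], 5]
  ]
}}

```text
clock: 4.58
eef_pos: [0.6336, -0.1599, 0.2441]
eef_rot: [-0.036, 0.947, -0.114, -0.299]
ft_force: [-0.3, -0.3, -2.8]
grip_width: 0.148
gripper_force: 68.1
```

```bash
python3 - <<'E'
from h import *
s,p,r=state();print(s['clock'],p,r.as_euler('zyx',degrees=True),s['grip_width'],s['gripper_force'],s['ft_force'],s['joint_positions'])
g=p+r.apply([0,0,.155]);print('grasp',g)
from plant import eyes
f=eyes.snapshot("scene")["frame"][130:210,200:280];cv2.imwrite("pics/s1.png",cv2.resize(f,(600,600),interpolation=cv2.INTER_CUBIC))
y=-13.65
d=np.array([np.cos(np.radians(y)),np.sin(np.radians(y))])
for tx,tz in[(8,2),(16,4),(22,8),(28,24),(28,54),(28,94),(28,140)]: print(*rel(g+np.array([*(-tx/1000*d),tz/1000]),y,36))
E
```

```text
4.575 [ 0.63359462 -0.15990926  0.24413465] [  16.55241268  -33.88015462 -170.60581453] 0.148456388388725 68.05164456367493 [-0.30403796 -0.32445419 -2.8467407 ] [ 0.22151889  0.77428112 -0.09314814  1.4949256   0.00546822  1.48312927
 -1.67744959]
grasp [ 0.54718869 -0.13890506  0.1171786 ]
[-0.46 -0.    0.29] [-0.   -1.01 -0.03]
[-1.23 -0.    0.58] [-0.   -1.01 -0.03]
[-1.95 -0.    0.6 ] [-0.   -1.01 -0.03]
[-3.36 -0.   -0.37] [-0.   -1.01 -0.03]
[-5.08  0.   -2.83] [-0.   -1.01 -0.03]
[-7.37  0.   -6.1 ] [-0.   -1.01 -0.03]
[-10.01   0.    -9.87] [-0.   -1.01 -0.03]
```

View pics/s1.png

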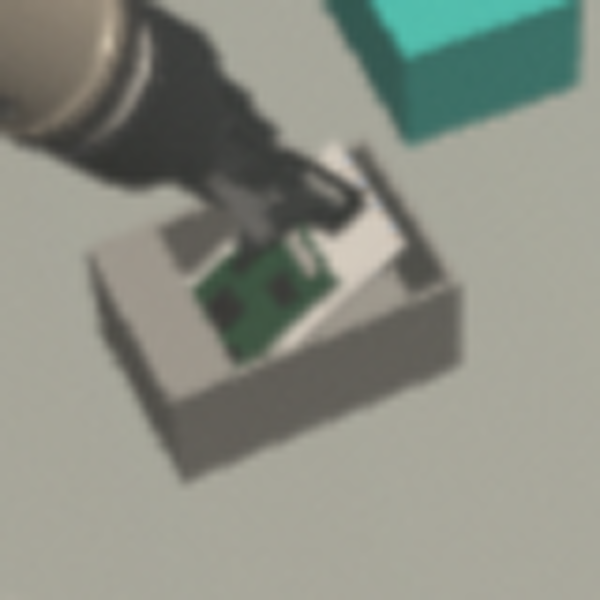

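The carrier is tilted about 35°, with its board still partly under the cover (edge about 190,290 to 250,365). The bin hasn't moved, and the load is 2.8 N, so the carrier is held. Next I draw it out and up.

Request:
{"method": "arm_command", "body": {
  "steps": [
    [[-0.45, 0, 0.3], [0, -1, 0], 5],
    [[-0.85, 0, 0.45], [0, -1, 0], 5],
    [[-1.25, 0, 0.55], [0, -1, 0], 5],
    [[-1.9, 0, 0.6], [0, -1, 0], 5],
    [[-2.6, 0, 0.1], [0, -1, 0], 5],
    [[-3.4, 0, -0.4], [0, -1, 0], 5],
    [[-4.2, 0, -1.6], [0, -1, 0], 5],
    [[-5.1, 0, -2.8], [0, -1, 0], 5],
    [[-6.2, 0, -4.4], [0, -1, 0], 5],
    [[-7.4, 0, -6.1], [0, -1, 0], 5],
    [[-8.7, 0, -8], [0, -1, 0], 5],
    [[-10, 0, -9.9], [0, -1, 0], 5]
  ]
}}

```text
clock: 6.12
eef_pos: [0.609, -0.1537, 0.3855]
eef_rot: [-0.037, 0.944, -0.113, -0.306]
ft_force: [0.7, 0.5, -2.5]
grip_width: 0.149
gripper_force: 68.0
```

```bash
python3 - <<'E'
from h import *
s,p,r=state();print(s['clock'],p,s['grip_width'],s['gripper_force'],s['ft_force'],s['joint_positions'])
g=p+r.apply([0,0,.155]);print('grasp',g)
th=np.degrees(2.9314)-180
F=np.array([.5401,.1791]);M=R.from_euler('z',2.9314).as_matrix()[:2,:2]
t=F+M@[.081-.007,0]; print('target fin',t,th)
for a in(.33,.66,1): print(*rel((*(g[:2]+a*(np.array([*t])-g[:2])),.255),-13.65+a*(th+13.65),36*(1-a)))
E
```

```text
6.125 [ 0.60895085 -0.15374251  0.38554724] 0.14934076730604248 68.02573800086975 [ 0.7284958   0.53979443 -2.5446689 ] [ 0.22204572  0.59227514 -0.095257    1.47771907 -0.01315138  1.6980735
 -1.68098763]
grasp [ 0.52050879 -0.13222858  0.26008748]
target fin [0.46772869 0.19453998] -12.043151935350465
[ -6.31 -10.13   3.23] [-0.28 11.84 -0.47]
[-12.8 -20.2   6.7] [-0.45 23.72 -0.99]
[-19.2  -30.51  10.91] [-0.51 35.96 -1.57]
```

```bash
python3 - <<'E'
from h import *
print(*rel((.50,-.03,.26),-12.5,0))
E
```

```text
[-12.66  -9.45   5.55] [-0.37 35.96 -1.13]
```

Request:
{"method": "arm_command", "body": {
  "steps": [
    [[-1.5, -1.1, 0.5], [0, 4, 0], 5],
    [[-3, -2.2, 1], [0, 8, -0.3], 5],
    [[-4.5, -3.3, 1.6], [-0.1, 12, -0.4], 5],
    [[-6, -4.4, 2.2], [-0.2, 16, -0.5], 5],
    [[-7.5, -5.5, 2.9], [-0.2, 20.5, -0.6], 5],
    [[-9, -6.6, 3.6], [-0.3, 25, -0.8], 5],
    [[-10.4, -7.7, 4.3], [-0.3, 29, -0.9], 5],
    [[-11.6, -8.6, 5], [-0.4, 33, -1], 5],
    [[-12.7, -9.4, 5.5], [-0.4, 36, -1.1], 5],
    [[-12.7, -9.4, 5.5], [-0.4, 36, -1.1], 5],
    [[-12.7, -9.4, 5.5], [-0.4, 36, -1.1], 5]
  ]
}}

```text
clock: 7.5
eef_pos: [0.5001, -0.031, 0.4143]
eef_rot: [0.0, 0.994, -0.109, -0.0]
ft_force: [-0.1, -1.1, -2.0]
grip_width: 0.152
gripper_force: 68.0
```

```bash
python3 -c "
from h import *
wrist('w2.png'); s=state()[0]; print(s['joint_positions'],s['grip_width'],s['ft_force'],s['eef_rot'])"
```

```text
7.5 [ 0.50010556 -0.03097121  0.4142785 ]
[ 0.09636799  0.19046616 -0.18043422  1.94212501  0.04084407  1.01331403
 -1.8927441 ] 0.1540657458778058 [ 0.34283031  0.03008525 -3.06696621] [ 4.19048953e-04  9.93987335e-01 -1.09493616e-01 -3.86504484e-04]
```

View pics/w2.png

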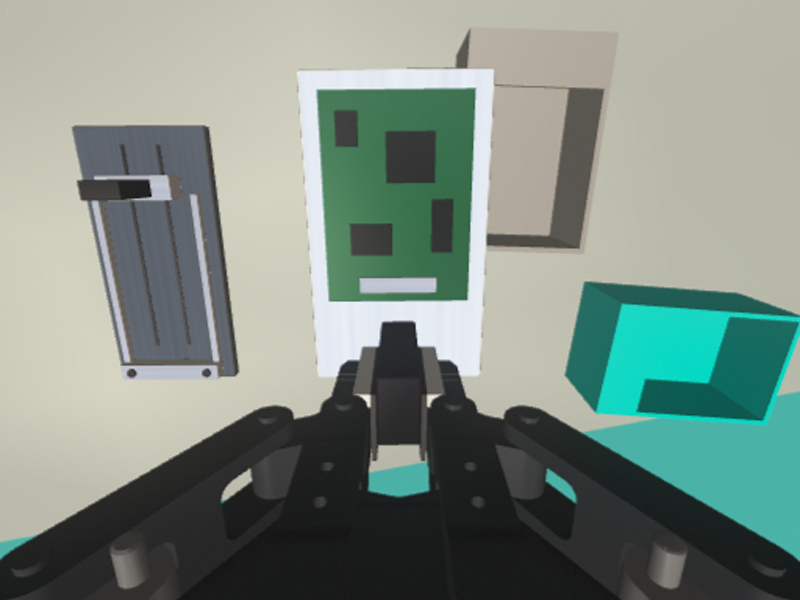

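The carrier hangs level, with plate corners at (298,70), (494,69), (481,377) and (318,377). The fixture is fully visible on the left, so I'll enlarge it.

```bash
python3 -c "
from h import *
f=pickle.load(open('w.pkl','rb'))['frame'][75:247,40:160];cv2.imwrite('pics/w2c.png',cv2.resize(f,None,fx=3.4,fy=3.4,interpolation=cv2.INTER_CUBIC))"
```

```text
(no output)
```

View pics/w2c.png

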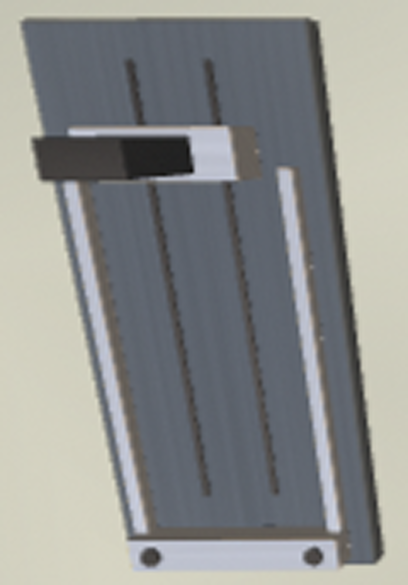

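```bash
python3 - <<'E'
from h import *
np.set_printoptions(precision=4,suppress=True)
c=lambda u,v,z: wpx((((u+.5)/3.4-.5+40+.5)/.64-.5,((v+.5)/3.4-.5+75+.5)/.64-.5),z)
P=[(23,20,.012,-115,-55),(310,20,.012,-115,55),(371,563,.012,115,55),(278,168,.02,-60,39),(328,532,.02,95,39),(148,532,.02,95,-39)]
W=[c(*q[:3]) for q in P];O=[(q[3]/1000,q[4]/1000) for q in P]
t,th,e=fit(O,W);print(t,np.degrees(th)-180,e)
t2,th2,e2=fit(O[3:],W[3:]);print(t2,np.degrees(th2)-180,e2)
# carrier in hand
s,p,r=state();g=p+r.apply([0,0,.155]);print('g',g)
for z in(.218,.222,.226):
  K=[wpx(q,z) for q in[(298,70),(494,69),(481,377),(318,377)]]
  tc,yc,ec=fit([(-.06,-.035),(-.06,.035),(.06,.035),(.06,-.035)],K)
  a=yc;x=np.array([np.cos(a),np.sin(a)]);d=g[:2]-tc
  print(z,tc,np.degrees(a)-180,ec,'grasp in carrier',d@x,d@[-x[1],x[0]])
x=r.as_matrix()[:,0];print('tool yaw',np.degrees(np.arctan2(x[1],x[0])))
E
```

```text
[0.5388 0.1806] -12.92731438364919 [0.0013 0.0007 0.002  0.     0.0009 0.0004]
[0.5388 0.1803] -12.724156263202786 [0.0002 0.0003 0.0002]
g [ 0.5001 -0.0312  0.259 ]
0.218 [ 0.5434 -0.0407] -12.172744595351617 [0.0009 0.0006 0.0014 0.0007] grasp in carrier 0.044329821977981645 -0.0001621281199149299
0.222 [ 0.544  -0.0409] -12.172744595351617 [0.0009 0.0013 0.0004 0.0011] grasp in carrier 0.044963502068873666 -0.0001680817762224323
0.226 [ 0.5447 -0.041 ] -12.172744595351645 [0.0026 0.003  0.002  0.0027] grasp in carrier 0.04559718215976568 -0.00017403543252990776
tool yaw -12.572271045607183
```

```bash
python3 - <<'E'
from h import *
print(*rel((.4659,.1966,.13),-13.0,0)); print(*rel((.4659,.1966,.26),-13.0,0))
E
```

```text
[ -8.3  -21.49  12.89] [0.05 0.04 0.43]
[ -8.31 -21.48  -0.11] [0.05 0.04 0.43]
```

Request:
{"method": "arm_command", "body": {
  "steps": [
    [[-0.8, -2.2, 0], [0, 0, 0.4], 5],
    [[-2, -5, 0], [0, 0, 0.4], 5],
    [[-3.2, -8.3, 0], [0, 0, 0.4], 5],
    [[-4.5, -11.6, 0], [0, 0, 0.4], 5],
    [[-5.7, -14.9, 1], [0, 0, 0.4], 5],
    [[-7, -18, 3], [0, 0, 0.4], 5],
    [[-7.9, -20.5, 6], [0, 0, 0.4], 5],
    [[-8.3, -21.5, 9], [0, 0, 0.4], 5],
    [[-8.3, -21.5, 11.5], [0, 0, 0.4], 5],
    [[-8.3, -21.5, 13], [0, 0, 0.4], 5],
    [[-8.3, -21.5, 13], [0, 0, 0.4], 5],
    [[-8.3, -21.5, 13], [0, 0, 0.4], 5]
  ]
}}

```text
clock: 9.05
eef_pos: [0.4661, 0.1973, 0.2845]
eef_rot: [0.0, 0.994, -0.113, 0.001]
ft_force: [-0.5, 0.6, -3.4]
grip_width: 0.151
gripper_force: 68.2
```

```bash
python3 - <<'E'
from h import *
s,p,r=state();print(s['clock'],p,s['ft_force'],s['grip_width'],s['joint_positions'][6])
wrist('w3.png')
print(*rel((.4659,.1966,.064),-13.0,0));print(*rel((.4659,.1966,.0574),-13.0,0))
E
```

```text
9.05 [0.46613164 0.19725413 0.28446695] [-0.52239424  0.55891912 -3.39817463] 0.15141238797038623 -2.480063702338511
9.05 [0.46613164 0.19725413 0.28446695]
[-0.01  0.08  6.57] [-0.02 -0.09  0.05]
[-0.01  0.08  7.23] [-0.02 -0.09  0.05]
```

View pics/w3.png

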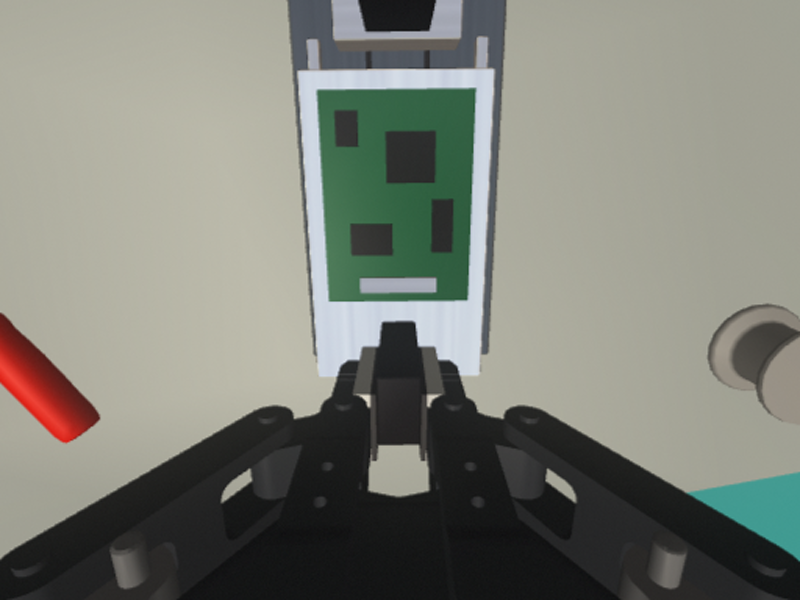

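```bash
python3 - <<'E'
from h import *
np.set_printoptions(precision=4,suppress=True)
a=np.radians(180-12.7);x=np.array([np.cos(a),np.sin(a)]);y=np.array([-x[1],x[0]])
f=lambda q,z:(lambda d:np.array([d@x,d@y]))(wpx(q,z)[:2]-[.5391,.1802])
for n,q,z in[("rail out L far",(307,38),.02),("rail in L",(319,38),.02),("rail in R",(477,38),.02),("rail out R",(488,38),.02),("base L",(289,0),.012),("base L2",(315,355),.012),("base R",(507,0),.012),("base R2",(488,355),.012),("carr TL",(298,70),.091),("TR",(494,69),.091),("BR",(481,377),.091),("BL",(318,377),.091),("jaw face L",(333,41),.0325),("jaw R",(462,41),.0325)]: print(n,f(q,z)*1000)
E
```

```text
rail out L far [-59.1266 -44.8508]
rail in L [-59.0856 -38.9205]
rail in R [-58.5447  39.1556]
rail out R [-58.5071  44.5908]
base L [-78.1388 -54.2331]
base L2 [114.9917 -53.3036]
base R [-77.3824  54.7185]
base R2 [115.7271  55.4564]
carr TL [-30.0816 -35.1535]
TR [-29.9223  33.6899]
BR [89.7032 34.9055]
BL [ 89.2293 -35.3416]
jaw face L [-54.4318 -30.366 ]
jaw R [-54.0131  30.0923]
```

Carrier and fixture line up within about 1 mm in y and 0.5° in yaw, with the carrier end about 5 mm from the stop. Lowering now.

Request:
{"method": "arm_command", "body": {
  "steps": [
    [[0, 0.05, 2], [0, 0, 0], 5],
    [[0, 0.05, 4], [0, 0, 0], 5],
    [[0, 0.05, 5.5], [0, 0, 0], 5],
    [[0, 0.05, 6.3], [0, 0, 0], 5],
    [[0, 0.05, 6.7], [0, 0, 0], 5],
    [[0, 0.05, 6.95], [0, 0, 0], 5],
    [[0, 0.05, 7.1], [0, 0, 0], 5],
    [[0, 0.05, 7.2], [0, 0, 0], 5],
    [[0, 0.05, 7.2], [0, 0, 0], 5]
  ]
}}

```text
clock: 10.22
eef_pos: [0.4654, 0.1969, 0.2123]
eef_rot: [0.0, 0.994, -0.112, 0.0]
ft_force: [-3.2, -0.9, 4.9]
grip_width: 0.149
gripper_force: 69.3
```

Request:
{"method": "arm_command", "body": {
  "steps": [
    [[0, 0, -0.05], [0, 0, 0], 16],
    [[0, 0, -0.05], [0, 0, 0], 20],
    [[0, 0, -0.05], [0, 0, 0], 30],
    [[0, 0, -0.05], [0, 0, 0], 36],
    [[0, 0, -0.05], [0, 0, 0], 36],
    [[0, 0, -1.5], [0, 0, 0], 36],
    [[0, 0, -4], [0, 0, 0], 36],
    [[0, 0, -7.5], [0, 0, 0], 36],
    [[0, 0, -11.5], [0, 0, 0], 36],
    [[0, 0, -15], [0, 0, 0], 36],
    [[0, 0, -15], [0, 0, 0], 36],
    [[0, 0, -15], [0, 0, 0], 36]
  ]
}}

```text
clock: 11.72
eef_pos: [0.4651, 0.1966, 0.3618]
eef_rot: [0.0, 0.994, -0.112, 0.0]
ft_force: [-0.7, 0.8, -0.2]
grip_width: 0.359
gripper_force: 0.0
```

```bash
python3 - <<'E'
from h import *
s,p,r=state();print(s['clock'],s['ft_force'],s['grip_width'],s['joint_positions'])
wrist('w4.png')
E
```

```text
11.725 [-0.71612059  0.76440751 -0.19266984] 0.35946181419523837 [-0.23296166  0.27019843 -0.34017619  1.98205645  0.11413829  0.90775504
 -2.42842059]
11.725 [0.46505249 0.19664357 0.36177336]
```

View pics/w4.png

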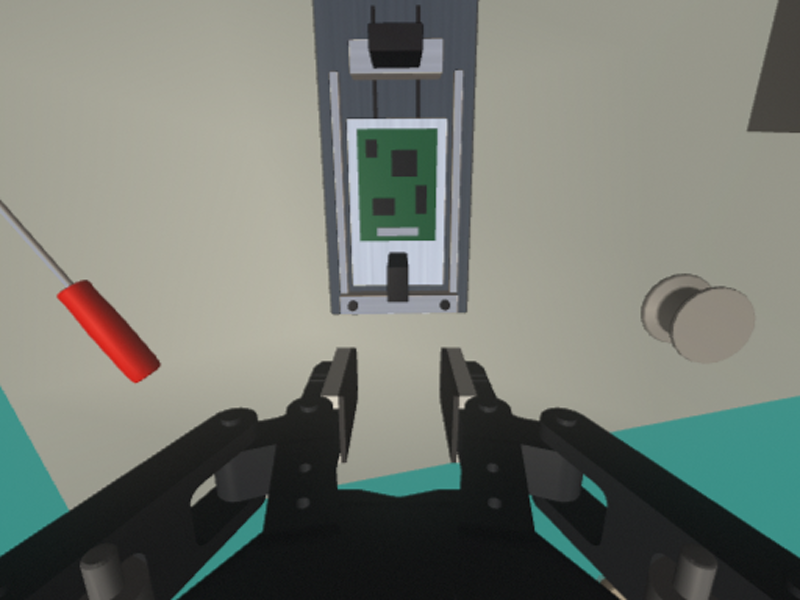

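The carrier lies flat between the rails (plate (348-447, 119-287)). The jaw's front top edge is at (350-442, 73) and the top of its post is at (369-423, 22-45).

```bash
python3 - <<'E'
from h import *
np.set_printoptions(precision=4,suppress=True)
a=np.radians(180-12.7);x=np.array([np.cos(a),np.sin(a)]);y=np.array([-x[1],x[0]])
f=lambda q,z:(lambda d:np.array([d@x,d@y])*1000)(wpx(q,z)[:2]-[.5391,.1802])
print('jaw',f((350,73),.032),f((442,73),.032),'post',f((369,22),.0725),f((423,22),.0725),f((396,45),.0725),f((396,67),.0725),f((396,39),.032))
print('carrier',f((348,119),.018),f((447,119),.018),f((346,72),.02),'stop',f((340,295),.026),f((460,295),.026),'plate near',f((354,285),.018),f((443,285),.018))
px=-.0655
for fx in(-.0655,): 
  g=np.array([.5391,.1802])+fx*x;print(*rel((*g,.055),-12.7,0))
E
```

```text
jaw [-55.2938 -29.867 ] [-54.9369  29.4453] post [-71.9977 -14.5025] [-71.8238  14.7103] [-60.8603   0.0182] [-50.0036  -0.0655] [-74.5137  -0.0634]
carrier [-29.2893 -33.7921] [-28.8714  34.9235] [-58.3289 -33.7467] stop [ 95.7048 -43.9361] [96.2842 47.2122] plate near [ 90.0717 -33.904 ] [90.5084 34.9836]
[14.16 -0.11 15.1 ] [ 0.09  0.05 -0.21]
```

Request:
{"method": "arm_command", "body": {
  "steps": [
    [[4, -0.1, 0], [0, 0, 0], 60],
    [[9, -0.1, 0], [0, 0, 0], 60],
    [[14.2, -0.1, 2], [0, 0, 0], 60],
    [[14.2, -0.1, 6], [0, 0, 0], 60],
    [[14.2, -0.1, 10], [0, 0, 0], 60],
    [[14.2, -0.1, 13], [0, 0, 0], 60],
    [[14.2, -0.1, 15.1], [0, 0, 0], 60],
    [[14.2, -0.1, 15.1], [0, 0, 0], 60],
    [[14.2, -0.1, 15.1], [0, 0, 0], 25],
    [[14.2, -0.1, 15.1], [0, 0, 0], 25],
    [[14.2, -0.1, 15.1], [0, 0, 0], 25],
    [[14.2, -0.1, 15.1], [0, 0, 0], 25]
  ],
  "newtons": 30
}}

```text
clock: 13.28
eef_pos: [0.6045, 0.1662, 0.2119]
eef_rot: [-0.0, 0.994, -0.112, 0.001]
ft_force: [-0.3, -1.0, 6.9]
grip_width: 0.34
gripper_force: 31.8
```

Request:
{"method": "arm_command", "body": {
  "steps": [
    [[-0.3, 0, -0.1], [0, 0, 0], 25],
    [[-0.7, 0, -0.1], [0, 0, 0], 25],
    [[-1.1, 0, -0.1], [0, 0, 0], 25],
    [[-1.5, 0, -0.1], [0, 0, 0], 25],
    [[-1.9, 0, -0.1], [0, 0, 0], 25],
    [[-2.2, 0, -0.1], [0, 0, 0], 25],
    [[-2.4, 0, -0.1], [0, 0, 0], 25],
    [[-2.5, 0, -0.1], [0, 0, 0], 25],
    [[-2.6, 0, -0.1], [0, 0, 0], 25],
    [[-2.7, 0, -0.1], [0, 0, 0], 25],
    [[-2.7, 0, -0.1], [0, 0, 0], 25]
  ]
}}

```text
clock: 14.65
eef_pos: [0.5779, 0.172, 0.2119]
eef_rot: [0.0, 0.994, -0.113, 0.0]
ft_force: [3.5, 0.8, 4.1]
grip_width: 0.343
gripper_force: 31.6
```

Request:
{"method": "arm_command", "body": {
  "steps": [
    [[-0.05, 0, 0], [0, 0, 0], 25],
    [[-0.1, 0, 0], [0, 0, 0], 25],
    [[-0.15, 0, 0], [0, 0, 0], 25],
    [[-0.2, 0, 0], [0, 0, 0], 25],
    [[-0.2, 0, 0], [0, 0, 0], 25]
  ]
}}

```text
clock: 15.28
eef_pos: [0.5759, 0.1725, 0.2119]
eef_rot: [0.0, 0.994, -0.112, 0.0]
ft_force: [3.6, -0.3, 4.9]
grip_width: 0.342
gripper_force: 31.8
```

Request:
{"method": "arm_command", "body": {
  "steps": [
    [[-0.05, 0, 0], [0, 0, 0], 25],
    [[-0.1, 0, 0], [0, 0, 0], 25],
    [[-0.1, 0, 0], [0, 0, 0], 25]
  ]
}}

```text
clock: 15.65
eef_pos: [0.5749, 0.1727, 0.2119]
eef_rot: [0.0, 0.994, -0.113, 0.0]
ft_force: [4.5, -0.1, 4.6]
grip_width: 0.345
gripper_force: 31.8
```

Request:
{"method": "arm_command", "body": {
  "steps": [
    [[-0.05, 0, 0], [0, 0, 0], 25],
    [[-0.1, 0, 0], [0, 0, 0], 25],
    [[-0.1, 0, 0], [0, 0, 0], 25]
  ]
}}

```text
clock: 16.02
eef_pos: [0.5745, 0.1727, 0.2119]
eef_rot: [0.0, 0.994, -0.113, 0.001]
ft_force: [7.6, 0.5, 3.0]
grip_width: 0.35
gripper_force: 31.5
```

Request:
{"method": "arm_command", "body": {
  "steps": [
    [[-0.05, 0, 0], [0, 0, 0], 25],
    [[-0.1, 0, 0], [0, 0, 0], 25],
    [[-0.1, 0, 0], [0, 0, 0], 25]
  ]
}}

```text
clock: 16.4
eef_pos: [0.5742, 0.1727, 0.2119]
eef_rot: [-0.0, 0.994, -0.113, 0.002]
ft_force: [9.5, -0.8, -0.1]
grip_width: 0.34
gripper_force: 31.2
```

The force is rising while the motion has stopped, so the carrier is against the stop. I'll release and retreat straight up.

Request:
{"method": "arm_command", "body": {
  "steps": [
    [[0.05, 0, 0], [0, 0, 0], 45],
    [[0.05, 0, 0], [0, 0, 0], 60],
    [[0.05, 0, 0], [0, 0, 0], 60],
    [[0.05, 0, 0], [0, 0, 0], 60],
    [[0, 0, -1.5], [0, 0, 0], 60],
    [[0, 0, -4], [0, 0, 0], 60],
    [[0, 0, -8], [0, 0, 0], 60],
    [[0, 0, -12], [0, 0, 0], 60],
    [[-2, 0, -15], [0, 0, 0], 60],
    [[-6, 0, -17], [0, 0, 0], 60],
    [[-9, 0, -17], [0, 0, 0], 60],
    [[-9, 0, -17], [0, 0, 0], 60]
  ]
}}

```text
clock: 17.9
eef_pos: [0.4831, 0.1942, 0.3831]
eef_rot: [0.0, 0.994, -0.111, 0.0]
ft_force: [0.5, 0.4, 1.2]
grip_width: 0.6
gripper_force: 0.0
```

```bash
python3 - <<'E'
from h import *
wrist('w5.png');s=state()[0];print(s['ft_force'],s['grip_width'])
E
```

```text
17.9 [0.48311253 0.19424025 0.38312569]
[-0.28892133  0.32007983 -0.34565486] 0.5989352062424298
```

View pics/w5.png

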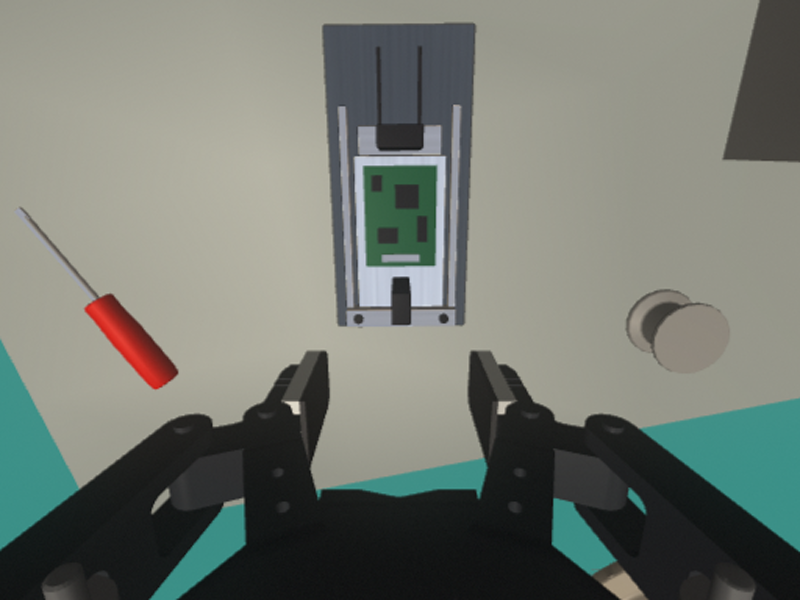

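The jaw face (about 358-441, 155) sits against the carrier's tail, and the fin end (y about 307) meets the stop. The carrier is square between the rails and the gripper is clear, so I'm handing in.

```bash
python3 -c "
from plant import bot
print(bot.close_job())"
```

```text
the job is handed in; nothing more can be done
None
```

The job is handed in at about 18 s on the robot's clock: the carrier came out of the bin tilted and is clamped flat between jaw and stop, with the gripper clear; the hand-in returned no verdict.

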